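Put the doorbell chime back together on its spigot

ROBOT

A 6-joint arm with a two-finger parallel gripper is mounted at the origin on the work surface. World frame = base frame: x ahead of the robot, y to its left, z up, the work surface at z = 0. Lengths are in m, angles in rad, forces in N, time in s.
With the tool pointing down it reaches from about 0.425 to 0.95 m from the base axis. Payload 3.5 kg.
Tool frame: the origin (TCP) lies at the very end of the fingers, on their centre line; the grasp point (between the pads) lies 19 mm behind it; z points along the fingers, y is the direction in which the jaws open and shut (so a half turn about z gives the same grasp; the last joint's range is limited). The gripper opens to 85 mm and grips with 20 to 120 N. Pads are 22 mm wide; open, the fingers measure 114 mm over their backs; the gripper's body (76 mm by 85 mm) begins 54 mm behind the grasp point. The pads swing forward as they close: fully open they stand 13 mm farther back than shut.
Start: joints at [-1.442, 0.286, 1.577, -0, 1.279, -0.15], TCP at [0.186, -0.649, 0.231] pointing down, gripper open.
Joint ranges: [-2.77, 2.77], [-0.9, 2.22], [0.21, 2.48], [-1.53, 4.67], [0.24, 2.81], [-2.84, 2.84]. Speed limits (rad/s): [2.79, 2.79, 3.14, 3.14, 3.14, 3.14].

INTERFACE

Orientations are given as a unit quaternion [x, y, z, w].
In Python, from plant import ctrl, eyes, ticket gives the robot as it stands.
- The arm moves only by the tool send_rows, never from a script. Its arguments are lists of equal length, an entry for each row: "translation": the shift along the tool's x, y, z in units of 30 mm (1.0 is 30 mm), a list of three; "rotation": the turn, a rotation vector about the tool's x, y, z in units of 5 degrees (1.0 is 5 degrees), a list of three; "grip": the finger opening in mm, from 0 to 85.4. A call has 1 to 5 rows; each row shifts and turns the commanded pose from where the row before left it, along the tool's axes as they then stand; what a row does not reach is not made up. A row lasts 1/8 s, in which the tool goes at most 62.5 mm and 10.7 degrees, less where a joint would pass 70% of its speed; a pose out of reach is approached as far as the arm can. A call is refused whole if a number of a shift passes 1 or a number of a turn 1, either way. A call with a gripper value outside its range is refused whole. The fingers move at their own pace and stop on an object; "squeeze" is the grip in N (left out, the last holds). Time passes only in rows, so rows that do not move let the fingers close. It gives the time, the measured TCP pose, the force and the opening at its end, in the units of the state.
- ctrl.get_state(): the state, without advancing time (a new reading comes with each control period).
- eyes.read_camera(name): name is "side" or "top"; returns a dict with "image" (480x640x3 uint8, blue, green, red), "mtx" (3x3 intrinsics, pixels), "dist_coeffs" ([k1, k2, p1, p2, k3] as OpenCV has them; the pictures are not rectified), "xyz" and "orientation" of the camera in the world. Camera axes: x right, y down, z forward; pixel columns grow to the right and rows downward; lengths in m; the calibration is good to about 2 mm. A picture is of the moment at which its call begins. There is no depth.
- ticket.sign_off(): hands the job in, once; it reports no verdict.
The state is a dict: "time": time; "qpos": joint angles; "dq": joint speeds; "joint_efforts": joint torques, N m; "eef_pos": TCP position; "tcp_rot": TCP orientation; "contact_force": force on the tool from outside, world axes, zero at the start; "wrist_torque": the same for the moment, N m; "opening": opening from 0.0 (shut) to 1.0 (fully open).
Only numpy, scipy, OpenCV 4.12 (cv2) and the standard library are available. Lean on these libraries where they do the work, as an engineer would, in place of code of your own. Each camera call takes 0.05 s, during which the arm holds its last target. There are 200 camera calls.

TASK

Put the doorbell chime back together: seat the wide brass flanged bell, flange face down, over the steel spigot of the round white chime base, fully home, then seat the narrower brass flanged end cap, also flange down, over the same spigot so that it sits flat on top of the bell. Both have an open hole through the middle; leave the solid brass door knob where it is.

Things in the scene. Friction and masses are not known exactly. Their poses are not given: they have to be found in the camera images.
- chime_base: Chime base, fixed to the cabinet top: a round white plastic disc, 110 mm diameter and 14 mm thick, with an upright steel centring spigot in its middle. The spigot rises from the disc's top face to 72 mm above the cabinet top; it tapers from 24 mm diameter at the disc to 20 mm at 50 mm height and to 8 mm at its tip. Origin: centre of the disc's underside; z up along the spigot. Parts are seated on the disc's top face, 14 mm above the origin.
- bell_flange: Wide flanged bell, brass, loose, 180 g nominal: a flat round flange of 92 mm diameter, 6 mm thick, at the bottom, and a plain round hub of 46 mm diameter standing on it, total height 34 mm. A 30 mm diameter hole goes right through along the axis. It starts flange down. Origin: centre of the flange's underside; z up from flange to hub. To be gripped by the hub.
- end_cap: Narrow flanged end cap, brass, loose, 100 g nominal: a flat round flange of 64 mm diameter, 6 mm thick, at the bottom, and a plain round hub of 40 mm diameter standing on it, total height 32 mm. A 30 mm diameter hole goes right through along the axis. It starts flange down. Origin: centre of the flange's underside; z up from flange to hub. To be gripped by the hub. On top of the seated bell its underside lies 48 mm above the cabinet top.
- door_knob: Spare brass door knob, loose, not part of the chime: a solid knob without any hole, with a 64 mm diameter round rose at the bottom, a thin neck and a domed 42 mm head, 44 mm high. Origin: centre of the underside. The bell, the cap and the knob start in any order in three places on the cabinet top. To be left alone.
Not all that is in view belongs to the job. Leave any green look-alike of the end_cap alone.

How it is judged:
By the outcome, as a careful person would: the job done as asked, in the order asked, and still so for the second after the job is handed in, with the robot touching nothing.
It also fails if it takes over 48 s, if anything falls off the work surface, if the arm or the gripper's body presses on something with over 40 N, if the wrist force passes 120 N, or if a joint passes its speed limit or range.

## Working session

There is one attempt and no reset: what is moved stays moved. The work goes in short steps, Python scripts to look and compute and a tool call to move; the robot and the scene stay as the last step left them, time stands still between calls to the robot, and variables do not carry over. Pictures are saved under pics/ and viewed, about 8 in all and at most 12, crops included, and the job is handed in when it is done.

Besides the shell and the picture viewer there is one more tool, called after "Request:" as a command line: name --argument value ..., lists and objects as JSON in quotes. send_rows: Moves the arm, as the interface text tells. Its arguments: {"type":"object","properties":{"translation":{"type":"array"},"rotation":{"type":"array"},"grip":{"type":"array"},"squeeze":{"type":"number"}},"required":["translation","rotation","grip"]}

```bash
ls; mkdir -p pics; python3 - <<'E'
from plant import ctrl,eyes
import cv2
s=ctrl.get_state();print(s)
for n in("top","side"):
    c=eyes.read_camera(n);cv2.imwrite(f"pics/{n}0.png",c["image"]);print(n,c["mtx"],c["dist_coeffs"],c["xyz"],c["orientation"])
E
```

```text
pics
{'time': 0.0, 'qpos': array([-1.44201954e+00,  2.87234022e-01,  1.57815820e+00, -1.08729979e-05,
        1.27857847e+00, -1.50035551e-01]), 'dq': array([ 0.00032979,  0.00012391,  0.00024115,  0.00014327, -0.00090976,
       -0.00030998]), 'joint_efforts': array([-1.50521224e-03, -4.05985343e+01, -2.92625588e+01, -2.55983759e-04,
        5.77430968e-03,  5.73015939e-06]), 'eef_pos': array([ 0.18568861, -0.64828615,  0.22991176]), 'tcp_rot': array([ 9.90297768e-01,  1.38956529e-01,  7.43447297e-06, -1.18901143e-03]), 'contact_force': array([ 0.2483956 , -0.13974916,  0.3206166 ]), 'wrist_torque': array([-0.0034745 , -0.05825748, -0.02715059]), 'opening': 0.9998787833106249}
top [[559.28515823   0.         318.57423895]
 [  0.         559.28515823 234.39916784]
 [  0.           0.           1.        ]] [-0.10140625  0.          0.          0.          0.        ] [0.40497566 0.02909162 1.09243453] [ 0.71019677 -0.70082679  0.04567543 -0.04874539]
side [[575.06835564   0.         331.73227053]
 [  0.         575.06835564 236.75027122]
 [  0.           0.           1.        ]] [0.03916635 0.         0.         0.         0.        ] [0.04953876 0.71898085 0.56751744] [-0.28672727  0.83141444 -0.45418881  0.1423026 ]
```

View pics/top0.png

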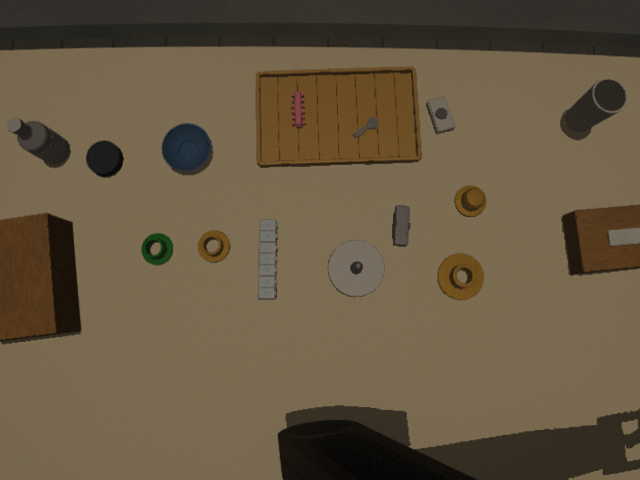

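View pics/side0.png

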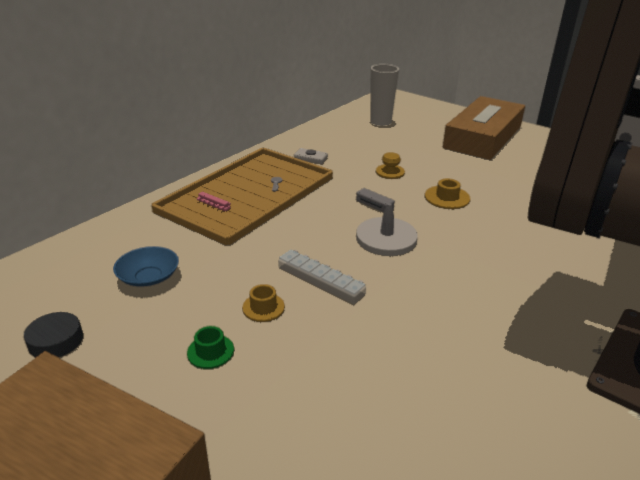

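The top view shows the base at (356,268), bell at (460,277), end cap at (214,247), knob at (471,200) and the green look-alike at (157,249). In the side view the base is at (387,236) with its tip near (388,205), the bell at (448,195) and the cap at (263,300).

```bash
cat > h.py <<'E'
import numpy as np,cv2
from scipy.spatial.transform import Rotation as R
def ray(c,p):
    n=cv2.undistortPoints(np.array(p,float).reshape(-1,1,2),c["mtx"],np.array(c["dist_coeffs"],float)).reshape(-1,2)
    d=R.from_quat(c["orientation"]).apply(np.c_[n,np.ones(len(n))])
    return np.array(c["xyz"]),d
def plane(c,p,z):
    o,d=ray(c,p);return o+d*((z-o[2])/d[:,2])[:,None]
def tri(c1,p1,c2,p2):
    o1,d1=ray(c1,[p1]);o2,d2=ray(c2,[p2]);A=np.c_[d1[0],-d2[0]]
    t=np.linalg.lstsq(A,o2-o1,rcond=None)[0];a=o1+t[0]*d1[0];b=o2+t[1]*d2[0]
    return (a+b)/2,np.linalg.norm(a-b)
def circ(P):
    A=np.c_[2*P[:,:2],np.ones(len(P))];s=np.linalg.lstsq(A,(P[:,:2]**2).sum(1),rcond=None)[0]
    return s[:2],np.sqrt(s[2]+s[0]**2+s[1]**2)
def proj(c,X):
    Rm=R.from_quat(c["orientation"]).as_matrix().T
    return cv2.projectPoints(np.array(X,float).reshape(-1,1,3),cv2.Rodrigues(Rm)[0],-Rm@np.array(c["xyz"]),c["mtx"],np.array(c["dist_coeffs"],float))[0].reshape(-1,2)
def big(m):
    k=cv2.findContours(m.astype(np.uint8)*255,cv2.RETR_EXTERNAL,cv2.CHAIN_APPROX_NONE)[0]
    return max(k,key=cv2.contourArea)[:,0].astype(float)
E
python3 - <<'E'
from h import *
from plant import eyes
import pickle
C={n:eyes.read_camera(n) for n in("top","side")};pickle.dump(C,open("c0.pkl","wb"))
roi={"top":{"bell":(460,277),"cap":(214,247),"base":(356,268)},"side":{"bell":(448,193),"cap":(263,302),"base":(387,225)}}
rows=[]
for n in C:
    im=C[n]["image"];hsv=cv2.cvtColor(im,cv2.COLOR_BGR2HSV);r=[]
    for k,(u,v) in roi[n].items():
        w=33;cr=hsv[v-w:v+w,u-w:u+w];print(n,k,"centre",hsv[v,u],"corner",cr[0,0])
        m=(cr[...,1]>150)if k!="base" else (cr[...,1]<60)&(cr[...,2]>50)
        b=big(m)+[u-w,v-w];x=b.min(0),b.max(0)
        for z in((.006,0) if k!="base" else (.014,)):
            P=plane(C[n],b,z);print("  z",z,*[np.round(q,4) for q in circ(P)],"bbox",x)
        r.append(np.vstack([cv2.resize(im[v-w:v+w,u-w:u+w],(264,264),interpolation=2),cv2.cvtColor(cv2.resize(m.astype(np.uint8)*255,(264,264),interpolation=0),8)]))
    rows.append(np.hstack(r))
cv2.imwrite("pics/crop.png",cv2.resize(np.vstack(rows),(450,600)))
E
```

```text
top bell centre [ 19  86 124] corner [ 20  86 119]
  z 0.006 [ 0.4723 -0.2431] 0.0441 bbox (array([438., 254.]), array([483., 299.]))
  z 0 [ 0.4727 -0.2446] 0.0444 bbox (array([438., 254.]), array([483., 299.]))
top cap centre [ 19  87 126] corner [ 19  86 122]
  z 0.006 [0.5257 0.241 ] 0.0302 bbox (array([198., 231.]), array([229., 261.]))
  z 0 [0.5264 0.2422] 0.0304 bbox (array([198., 231.]), array([229., 261.]))
top base centre [18 54 47] corner [ 18  88 124]
  z 0.014 [ 0.4859 -0.0378] 0.0533 bbox (array([328., 240.]), array([383., 296.]))
side bell centre [ 19 186  70] corner [ 19  71 168]
  z 0.006 [ 0.4753 -0.2502] 0.0517 bbox (array([425., 179.]), array([469., 208.]))
  z 0 [ 0.4799 -0.2606] 0.0522 bbox (array([425., 179.]), array([469., 208.]))
side cap centre [ 20 183  71] corner [ 18  71 169]
  z 0.006 [0.5296 0.2381] 0.0359 bbox (array([243., 285.]), array([283., 321.]))
  z 0 [0.5348 0.233 ] 0.0363 bbox (array([243., 285.]), array([283., 321.]))
side base centre [18 22 58] corner [ 18  71 169]
  z 0.014 [ 0.5182 -0.0539] 0.0819 bbox (array([356., 192.]), array([417., 255.]))
```

View pics/crop.png

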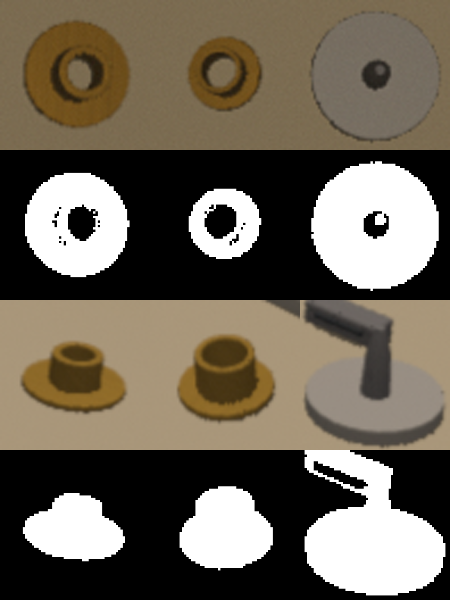

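The crops show clean masks for the bell, the cap and the base disc. In the side view, the bell's hub rim is centred near (448.5,183), the cap's near (263,291.5), and the spigot tip near (388,200), where it partly overlaps a grey object behind it.

```bash
python3 - <<'E'
from h import *
import pickle
C=pickle.load(open("c0.pkl","rb"));T,S=C["top"],C["side"]
for n,a,b in(("bell",(462.7,275.7),(448.5,182.9)),("cap",(212.7,245.7),(263,291.5)),("tip",(357.4,265.4),(388.4,200))):print(n,tri(T,a,S,b))
t=np.linspace(0,2*np.pi,400)
for n,xy,r,z in(("bell",(.4723,-.2431),.046,.006),("cap",(.5257,.241),.032,.006),("base",(.4859,-.0378),.055,.014)):
    for dz in(0,z):
        P=proj(S,np.c_[xy[0]+r*np.cos(t),xy[1]+r*np.sin(t),0*t+dz]);print(n,dz,P.min(0),P.max(0))
print(proj(S,[.4859,-.0378,.072]),proj(T,[.4859,-.0378,.072]))
im=S["image"][185:260,345:430];g=cv2.cvtColor(im,cv2.COLOR_BGR2HSV)
for v in(212,216,220):  # spigot row edges
    print(v,np.where(g[v-185,:,1]<60)[0]+345)
E
```

```text
bell (array([ 0.47178739, -0.24011302,  0.03543702]), np.float64(0.0008099750639739653))
cap (array([0.52495576, 0.23893362, 0.02991537]), np.float64(0.004198723647689804))
tip (array([ 0.48622395, -0.0362254 ,  0.08001653]), np.float64(0.0022690078091492545))
bell 0 [423.9163099 187.052907 ] [469.93427604 209.34097   ]
bell 0.006 [424.2483242  184.51256608] [470.40229201 206.69339242]
cap 0 [242.42443343 294.4150399 ] [285.15227167 322.06475706]
cap 0.006 [242.18407247 291.38699371] [285.07326908 318.94724908]
base 0 [355.6822961 222.4378699] [416.90842879 256.06413172]
base 0.014 [356.04663469 216.06827437] [417.73377161 249.36041395]
[[389.33917496 203.82721933]] [[357.67776652 265.38351063]]
212 [383 384 385 386 387 388 389 390 391 392]
216 [382 383 384 385 386 387 388 389 390 391 392 393]
220 [365 366 367 368 369 370 371 372 373 374 375 376 377 378 379 380 381 382
 383 384 385 386 387 388 389 390 391 392 393 394 395 396 397 398 399 400
 401 402 403]
```

The two views agree to 1–2 mm: bell (0.472,-0.243), cap (0.525,0.240), base (0.486,-0.038). The measured heights are about 35 mm, 30 mm and 72–80 mm. I'll move above the bell and turn the jaw along world y.

Request:
send_rows --translation '[[0,-0.5,0],[0,-0.5,0],[0,-0.5,0],[0,-0.5,0]]' --rotation '[[0,0,0.8],[0,0,0.8],[0,0,0.8],[0,0,0.8]]' --grip '[85,85,85,85]'

```text
time: 0.7
eef_pos: [0.1753, -0.5894, 0.231]
tcp_rot: [1.0, -0.001, -0.0, -0.0]
contact_force: [0.2, 0.5, 0.8]
opening: 0.995
```

Request:
send_rows --translation '[[0.8,-0.95,0.25],[0.8,-0.95,0.25],[0.8,-0.95,0.25],[0.8,-0.95,0.25],[0.8,-0.95,0.25]]' --rotation '[[0,0,0],[0,0,0],[0,0,0],[0,0,0],[0,0,0]]' --grip '[85,85,85,85,85]'

```text
time: 1.32
eef_pos: [0.2961, -0.4465, 0.1935]
tcp_rot: [1.0, -0.0, 0.0, -0.0]
contact_force: [-0.2, -0.7, -0.6]
opening: 0.997
```

Request:
send_rows --translation '[[0.8,-0.95,0.25],[0.8,-0.95,0.25],[0.8,-0.95,0.25],[0.8,-0.95,0.25],[0.8,-0.95,0.25]]' --rotation '[[0,0,0],[0,0,0],[0,0,0],[0,0,0],[0,0,0]]' --grip '[85,85,85,85,85]'

```text
time: 1.95
eef_pos: [0.4162, -0.304, 0.1561]
tcp_rot: [1.0, -0.0, 0.0, 0.0]
contact_force: [0.3, -0.4, -0.2]
opening: 0.996
```

Request:
send_rows --translation '[[0.8,-0.95,0.25],[0,0,0],[0,0,0]]' --rotation '[[0,0,0],[0,0,0],[0,0,0]]' --grip '[85,85,85]'

```text
time: 2.33
eef_pos: [0.4394, -0.2769, 0.1489]
tcp_rot: [1.0, -0.0, -0.0, 0.0]
contact_force: [-0.3, -0.3, 1.4]
opening: 0.996
```

Request:
send_rows --translation '[[0.55,-0.57,0.5],[0.55,-0.56,0.5],[0,0,0.9],[0,0,0.9],[0,0,0.9]]' --rotation '[[0,0,0],[0,0,0],[0,0,0],[0,0,0],[0,0,0]]' --grip '[85,85,85,85,85]'

```text
time: 2.95
eef_pos: [0.4723, -0.2442, 0.0375]
tcp_rot: [1.0, -0.001, 0.0, 0.0]
contact_force: [0.3, 0.1, -0.1]
opening: 0.996
```

Request:
send_rows --translation '[[0,0,0.45],[0,0,0.45],[0,0,0]]' --rotation '[[0,0,0],[0,0,0],[0,0,0]]' --grip '[85,85,85]'

```text
time: 3.32
eef_pos: [0.4721, -0.2428, 0.0103]
tcp_rot: [1.0, -0.0, -0.001, -0.0]
contact_force: [0.2, -0.2, 0.7]
opening: 0.996
```

```bash
python3 - <<'E'
from plant import eyes,ctrl
import cv2,numpy as np
a=eyes.read_camera("side")["image"][120:240,380:540];b=eyes.read_camera("top")["image"][180:300,400:560]
cv2.imwrite("pics/g1.png",cv2.resize(np.hstack([a,b]),(800,300),interpolation=2))
s=ctrl.get_state();print(s["eef_pos"],s["contact_force"])
E
```

```text
[ 0.47303064 -0.24325359  0.01149826] [ 0.21861323 -0.89453211  0.7239621 ]
```

View pics/g1.png

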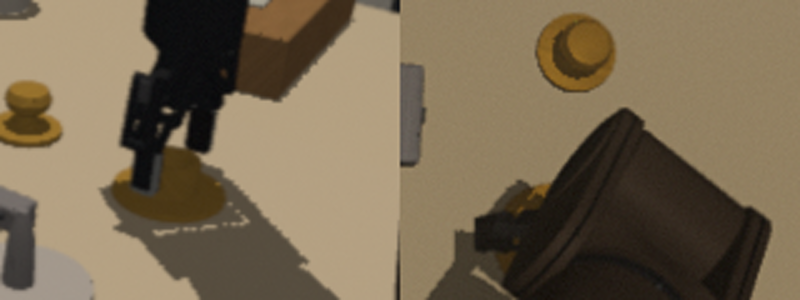

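The image shows the fingers on either side of the bell's hub, near (145,180) in the crop, and the knob clear of them. I'll go down slightly and close.

Request:
send_rows --translation '[[0,0,0.14],[0,0,0],[0,0,0],[0,0,0],[0,0,0]]' --rotation '[[0,0,0],[0,0,0],[0,0,0],[0,0,0],[0,0,0]]' --grip '[85,60,40,40,40]' --squeeze 60

```text
time: 4.05
eef_pos: [0.4732, -0.2432, 0.0075]
tcp_rot: [1.0, -0.0, 0.001, 0.001]
contact_force: [-0.7, -0.4, 4.7]
opening: 0.522
```

Request:
send_rows --translation '[[0,0,0],[0,0,0],[0,0,0]]' --rotation '[[0,0,0],[0,0,0],[0,0,0]]' --grip '[40,40,40]'

```text
time: 4.42
eef_pos: [0.4732, -0.2432, 0.0075]
tcp_rot: [1.0, -0.0, 0.001, 0.001]
contact_force: [-0.4, -0.1, 5.7]
opening: 0.521
```

Request:
send_rows --translation '[[0,0,-0.3],[0,0,-0.8],[0,0,-0.9],[0,-0.1,-0.9],[0.1,-0.9,-0.6]]' --rotation '[[0,0,0],[0,0,0],[0,0,0],[0,0,0],[0,0,0]]' --grip '[40,40,40,40,40]'

```text
time: 5.05
eef_pos: [0.4756, -0.2134, 0.1128]
tcp_rot: [1.0, -0.001, 0.0, 0.0]
contact_force: [0.1, 0.8, -1.7]
opening: 0.522
```

Request:
send_rows --translation '[[0.08,-0.95,0],[0.08,-0.95,0],[0.08,-0.95,0],[0.08,-0.95,0],[0.05,-0.9,0]]' --rotation '[[0,0,0],[0,0,0],[0,0,0],[0,0,0],[0,0,0]]' --grip '[40,40,40,40,40]'

```text
time: 5.68
eef_pos: [0.4859, -0.0704, 0.111]
tcp_rot: [1.0, -0.0, -0.001, -0.0]
contact_force: [0.5, 0.1, -2.2]
opening: 0.519
```

Request:
send_rows --translation '[[0,-0.9,0],[0,-0.2,0],[0,0,0]]' --rotation '[[0,0,0],[0,0,0],[0,0,0]]' --grip '[40,40,40]'

```text
time: 6.05
eef_pos: [0.4864, -0.0386, 0.1113]
tcp_rot: [1.0, 0.0, -0.0, 0.0]
contact_force: [0.5, -0.3, -1.3]
opening: 0.522
```

```bash
python3 - <<'E'
from plant import eyes,ctrl
import cv2,numpy as np
a=eyes.read_camera("side")["image"][120:270,300:500];b=eyes.read_camera("top")["image"][190:340,270:470]
cv2.imwrite("pics/g2.png",cv2.resize(np.hstack([a,b]),(800,300),interpolation=2))
s=ctrl.get_state();print(s["time"],s["eef_pos"],s["contact_force"],s["opening"])
E
```

```text
6.15 [ 0.48670236 -0.03933135  0.11154523] [ 0.76172737  0.21766776 -1.4044507 ] 0.5203809423288833
```

View pics/g2.png

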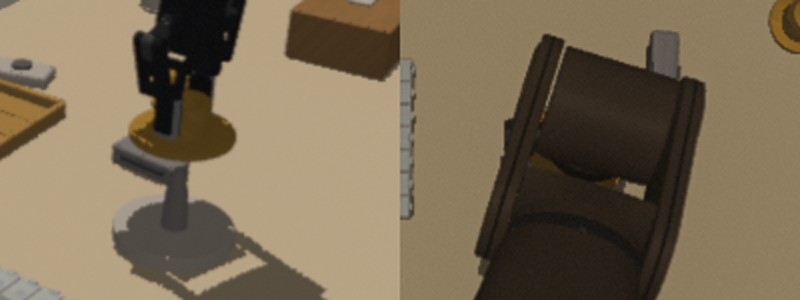

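The bell is held level above the spigot. Its flange is centred near u=391 in the side image, against about 390.5 expected. I'll lower it in guarded steps.

Request:
send_rows --translation '[[0,-0.03,0.5],[0,0,0.4],[0,0,0.3],[0,0,0.3],[0,0,0]]' --rotation '[[0,0,0],[0,0,0],[0,0,0],[0,0,0],[0,0,0]]' --grip '[40,40,40,40,40]'

```text
time: 6.78
eef_pos: [0.4861, -0.0377, 0.0656]
tcp_rot: [1.0, -0.0, -0.001, -0.0]
contact_force: [-0.7, -0.1, -1.6]
opening: 0.526
```

Request:
send_rows --translation '[[0,0,0.3],[0,0,0.3],[0,0,0.2],[0,0,0]]' --rotation '[[0,0,0],[0,0,0],[0,0,0],[0,0,0]]' --grip '[40,40,40,40]'

```text
time: 7.28
eef_pos: [0.4862, -0.0377, 0.0419]
tcp_rot: [1.0, -0.0, -0.001, -0.0]
contact_force: [0.3, 0.6, -2.1]
opening: 0.521
```

Request:
send_rows --translation '[[0,0,0.3],[0,0,0.2],[0,0,0.1],[0,0,0]]' --rotation '[[0,0,0],[0,0,0],[0,0,0],[0,0,0]]' --grip '[40,40,40,40]'

```text
time: 7.78
eef_pos: [0.4866, -0.0378, 0.0243]
tcp_rot: [1.0, -0.0, -0.0, -0.0]
contact_force: [-1.4, 0.5, -1.0]
opening: 0.522
```

Request:
send_rows --translation '[[0,0,0.06],[0,0,0]]' --rotation '[[0,0,0],[0,0,0]]' --grip '[40,40]'

```text
time: 8.02
eef_pos: [0.4868, -0.0379, 0.0229]
tcp_rot: [1.0, -0.0, 0.0, 0.0]
contact_force: [0.3, 0.1, -1.3]
opening: 0.521
```

Request:
send_rows --translation '[[0,0,0.05],[0,0,0]]' --rotation '[[0,0,0],[0,0,0]]' --grip '[40,40]'

```text
time: 8.28
eef_pos: [0.487, -0.0379, 0.0215]
tcp_rot: [1.0, -0.0, 0.0, 0.0]
contact_force: [-0.4, 0.4, -1.0]
opening: 0.523
```

Request:
send_rows --translation '[[0,0,0],[0,0,0],[0,0,0],[0,0,0]]' --rotation '[[0,0,0],[0,0,0],[0,0,0],[0,0,0]]' --grip '[50,60,85,85]'

```text
time: 8.78
eef_pos: [0.4869, -0.0379, 0.0214]
tcp_rot: [1.0, -0.0, 0.0, 0.0]
contact_force: [0.5, 0.3, 0.1]
opening: 0.999
```

Request:
send_rows --translation '[[0,0,-0.4],[0,0,-0.9],[0,0,-0.9],[0,0,-0.9],[0,-0.5,-0.9]]' --rotation '[[0,0,0],[0,0,0],[0,0,0],[0,0,0],[0,0,0]]' --grip '[85,85,85,85,85]'

```text
time: 9.4
eef_pos: [0.4871, -0.0233, 0.1433]
tcp_rot: [1.0, -0.001, 0.001, 0.0]
contact_force: [0.3, -0.9, -0.3]
opening: 0.99
```

Request:
send_rows --translation '[[0.14,-0.95,0],[0.14,-0.95,0],[0.14,-0.95,0],[0.14,-0.95,0],[0.14,-0.95,0]]' --rotation '[[0,0,0],[0,0,0],[0,0,0],[0,0,0],[0,0,0]]' --grip '[85,85,85,85,85]'

```text
time: 10.02
eef_pos: [0.5081, 0.1206, 0.1423]
tcp_rot: [1.0, -0.0, 0.001, -0.0]
contact_force: [0.3, 0.2, 0.6]
opening: 0.989
```

Request:
send_rows --translation '[[0.14,-0.95,0],[0.14,-0.95,0],[0.14,-0.95,0],[0.14,-0.95,0],[0.1,-0.2,0]]' --rotation '[[0,0,0],[0,0,0],[0,0,0],[0,0,0],[0,0,0]]' --grip '[85,85,85,85,85]'

```text
time: 10.65
eef_pos: [0.5278, 0.2409, 0.1422]
tcp_rot: [1.0, 0.001, 0.0, -0.0]
contact_force: [0.1, -0.2, 0.5]
opening: 0.994
```

```bash
python3 - <<'E'
from h import *
from plant import eyes,ctrl
C={n:eyes.read_camera(n) for n in("top","side")};T,S=C["top"],C["side"]
a=S["image"][150:300,300:500];b=T["image"][190:340,270:470]
cv2.imwrite("pics/g3.png",cv2.resize(np.hstack([a,b]),(800,300),interpolation=2))
s=ctrl.get_state();print(s["time"],s["eef_pos"],s["qpos"])
h=cv2.cvtColor(T["image"],cv2.COLOR_BGR2HSV)[190:340,270:470]
b=big(h[...,1]>150)+[270,190];print("bell z.02",circ(plane(T,b,.02)))
h=cv2.cvtColor(S["image"],cv2.COLOR_BGR2HSV)[150:300,300:500]
b=big(h[...,1]>150)+[300,150];print(b.min(0),b.max(0))
t=np.linspace(0,6.283,400)
for z in(.014,.02):
    P=proj(S,np.c_[.4859+.046*np.cos(t),-.0378+.046*np.sin(t),0*t+z]);print(z,P.min(0),P.max(0))
E
```

```text
10.75 [0.52792013 0.23980834 0.14182572] [ 2.51614633e-01  1.68810196e-01  1.88849352e+00 -3.54386429e-04
  1.08376331e+00  1.82206834e+00]
bell z.02 (array([ 0.48648497, -0.03719979]), np.float64(0.043894317651429975))
[362. 210.] [411. 245.]
0.014 [361.07045966 218.57684876] [412.64504951 246.40412114]
0.02 [361.24446082 215.80730321] [412.9861239  243.51152377]
```

View pics/g3.png

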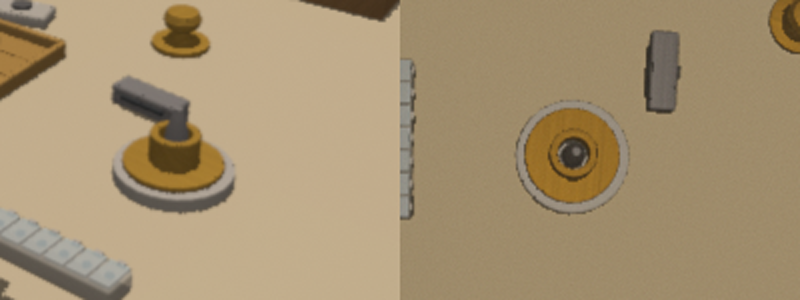

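The bell sits flat and concentric on the disc, within 1 mm and with the right side outline (bottom at v=245, 246 expected). Next I'll turn a quarter turn, so the jaw runs along world x and stays clear of the green look-alike.

Request:
send_rows --translation '[[0,0,0],[0,0,0],[0,0,0],[0,0,0],[0,0,0]]' --rotation '[[0,0,-1],[0,0,-1],[0,0,-1],[0,0,-1],[0,0,-1]]' --grip '[85,85,85,85,85]'

```text
time: 11.38
eef_pos: [0.5277, 0.2383, 0.1415]
tcp_rot: [0.976, 0.217, -0.0, 0.0]
contact_force: [-1.0, 0.3, 0.1]
opening: 0.997
```

Request:
send_rows --translation '[[0,0,0],[0,0,0],[0,0,0],[0,0,0],[0,0,0]]' --rotation '[[0,0,-1],[0,0,-1],[0,0,-1],[0,0,-1],[0,0,-1]]' --grip '[85,85,85,85,85]'

```text
time: 12.0
eef_pos: [0.5277, 0.2383, 0.1415]
tcp_rot: [0.906, 0.423, -0.0, 0.0]
contact_force: [-0.2, 0.5, -0.8]
opening: 0.992
```

Request:
send_rows --translation '[[0,0,0.3],[0,0,0.3],[0,0,0.3],[0,0,0.3],[0,0,0.3]]' --rotation '[[0,0,-1],[0,0,-1],[0,0,-1],[0,0,-1],[0,0,-1]]' --grip '[85,85,85,85,85]'

```text
time: 12.62
eef_pos: [0.5277, 0.2383, 0.0962]
tcp_rot: [0.793, 0.609, -0.0, 0.0]
contact_force: [-0.8, 0.4, 0.2]
opening: 0.999
```

Request:
send_rows --translation '[[0,0,0],[0,0,0],[0,0,0],[0,0,0]]' --rotation '[[0,0,-1],[0,0,-1],[0,0,-1],[0,0,0]]' --grip '[85,85,85,85]'

```text
time: 13.12
eef_pos: [0.5277, 0.2386, 0.0965]
tcp_rot: [0.708, 0.706, -0.0, 0.0]
contact_force: [0.4, 1.1, 0.8]
opening: 0.998
```

Request:
send_rows --translation '[[0.07,-0.07,0.7],[0,0,0.8],[0,0,0.8],[0,0,0.6],[0,0,0]]' --rotation '[[0,0,0],[0,0,0],[0,0,0],[0,0,0],[0,0,0]]' --grip '[85,85,85,85,85]'

```text
time: 13.75
eef_pos: [0.5244, 0.241, 0.0078]
tcp_rot: [0.708, 0.707, -0.002, -0.001]
contact_force: [-0.1, -0.4, 0.5]
opening: 0.994
```

Request:
send_rows --translation '[[0,0,0],[0,0,0],[0,0,0],[0,0,0],[0,0,0]]' --rotation '[[0,0,0],[0,0,0],[0,0,0],[0,0,0],[0,0,0]]' --grip '[65,50,34,34,34]' --squeeze 60

```text
time: 14.38
eef_pos: [0.5268, 0.2421, 0.0109]
tcp_rot: [0.707, 0.707, 0.001, 0.001]
contact_force: [-0.9, 0.3, 6.4]
opening: 0.446
```

Request:
send_rows --translation '[[0,0,0],[0,0,0],[0,0,0]]' --rotation '[[0,0,0],[0,0,0],[0,0,0]]' --grip '[34,34,34]'

```text
time: 14.75
eef_pos: [0.5267, 0.2421, 0.0108]
tcp_rot: [0.707, 0.707, 0.001, 0.001]
contact_force: [-1.1, -0.6, 5.7]
opening: 0.442
```

Request:
send_rows --translation '[[0,0,-0.3],[0,0,-0.8],[0,0,-0.9],[-0.2,0,-1],[-0.8,-0.1,-1]]' --rotation '[[0,0,0],[0,0,0],[0,0,0],[0,0,0],[0,0,0]]' --grip '[34,34,34,34,34]'

```text
time: 15.38
eef_pos: [0.5221, 0.212, 0.13]
tcp_rot: [0.707, 0.708, -0.0, -0.0]
contact_force: [-0.6, -0.0, -1.4]
opening: 0.444
```

Request:
send_rows --translation '[[-1,-0.15,0],[-1,-0.15,0],[-1,-0.15,0],[-1,-0.15,0],[-1,-0.15,0]]' --rotation '[[0,0,0],[0,0,0],[0,0,0],[0,0,0],[0,0,0]]' --grip '[34,34,34,34,34]'

```text
time: 16.0
eef_pos: [0.4992, 0.0609, 0.129]
tcp_rot: [0.707, 0.707, -0.0, -0.0]
contact_force: [-0.1, 0.0, -1.0]
opening: 0.448
```

Request:
send_rows --translation '[[-1,-0.15,0],[-1,-0.15,0],[-1,-0.15,0],[-0.3,0,0],[0,0,0]]' --rotation '[[0,0,0],[0,0,0],[0,0,0],[0,0,0],[0,0,0]]' --grip '[34,34,34,34,34]'

```text
time: 16.62
eef_pos: [0.4863, -0.0373, 0.1292]
tcp_rot: [0.708, 0.707, 0.0, -0.0]
contact_force: [0.2, 0.0, -0.2]
opening: 0.44
```

```bash
python3 - <<'E'
from h import *
from plant import eyes,ctrl
S=eyes.read_camera("side");s=ctrl.get_state();print(s["time"],s["eef_pos"],s["contact_force"],s["opening"])
a=S["image"][100:300,300:500]
cv2.imwrite("pics/g4.png",cv2.resize(a,(500,500),interpolation=2))
z=s["eef_pos"][2]-.0108
t=np.linspace(0,6.283,400)
for q in(z,z+.006):
    P=proj(S,np.c_[.4865+.032*np.cos(t),-.0375+.032*np.sin(t),0*t+q]);print(q,P.min(0),P.max(0))
h=cv2.cvtColor(S["image"],cv2.COLOR_BGR2HSV)[100:int(P.max(0)[1])+5,300:500]
b=big(h[...,1]>150)+[300,100];print(b.min(0),b.max(0))
E
```

```text
16.675 [ 0.48636558 -0.03682132  0.12920386] [ 0.50863027  0.31111161 -1.07075679] 0.44345402371158293
0.11840386381219242 [372.16060834 171.3553111 ] [410.16358371 188.98833193]
0.12440386381219243 [372.38406153 168.23421015] [410.51887916 185.75374277]
[374. 153.] [408. 187.]
```

View pics/g4.png

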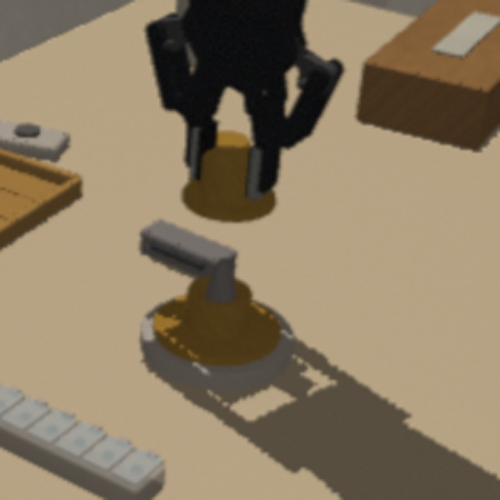

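The cap is held level and centred over the spigot: its flange spans u 374–408, against about 372–410 predicted with the same centre. I'll lower it.

Request:
send_rows --translation '[[0,0,0.5],[0,0,0.5],[0,0,0.4],[0,0,0.3],[0,0,0]]' --rotation '[[0,0,0],[0,0,0],[0,0,0],[0,0,0],[0,0,0]]' --grip '[34,34,34,34,34]'

```text
time: 17.3
eef_pos: [0.4858, -0.037, 0.0772]
tcp_rot: [0.707, 0.707, -0.001, -0.001]
contact_force: [-0.2, -0.1, -0.6]
opening: 0.442
```

Request:
send_rows --translation '[[0,0,0.3],[0,0,0.15],[0,0,0.1],[0,0,0]]' --rotation '[[0,0,0],[0,0,0],[0,0,0],[0,0,0]]' --grip '[34,34,34,34]'

```text
time: 17.8
eef_pos: [0.4864, -0.0372, 0.0616]
tcp_rot: [0.707, 0.707, -0.0, -0.0]
contact_force: [0.0, -0.7, 0.4]
opening: 0.446
```

Request:
send_rows --translation '[[0,0,0.06],[0,0,0]]' --rotation '[[0,0,0],[0,0,0]]' --grip '[34,34]'

```text
time: 18.05
eef_pos: [0.4865, -0.0372, 0.06]
tcp_rot: [0.707, 0.707, 0.0, 0.0]
contact_force: [0.3, -0.0, -1.2]
opening: 0.447
```

Request:
send_rows --translation '[[0,0,0.04],[0,0,0]]' --rotation '[[0,0,0],[0,0,0]]' --grip '[34,34]'

```text
time: 18.3
eef_pos: [0.4865, -0.0373, 0.0589]
tcp_rot: [0.707, 0.707, 0.0, 0.0]
contact_force: [-0.4, 0.5, -0.8]
opening: 0.443
```

Within about a millimetre of seated. I'll release, rise, and back away along +y.

Request:
send_rows --translation '[[0,0,0.03],[0,0,0],[0,0,0],[0,0,0],[0,0,0]]' --rotation '[[0,0,0],[0,0,0],[0,0,0],[0,0,0],[0,0,0]]' --grip '[34,44,55,85,85]'

```text
time: 18.92
eef_pos: [0.4864, -0.0372, 0.0579]
tcp_rot: [0.707, 0.707, -0.0, -0.0]
contact_force: [0.3, -0.1, -0.2]
opening: 0.996
```

Request:
send_rows --translation '[[0,0,-0.4],[0,0,-0.9],[0,0,-0.9],[0,0,-0.9],[0.8,0,-0.9]]' --rotation '[[0,0,0],[0,0,0],[0,0,0],[0,0,0],[0,0,0]]' --grip '[85,85,85,85,85]'

```text
time: 19.55
eef_pos: [0.4868, -0.0139, 0.1799]
tcp_rot: [0.708, 0.706, 0.0, 0.001]
contact_force: [-0.3, -1.1, -0.9]
opening: 0.996
```

Request:
send_rows --translation '[[1,0,0],[1,0,0],[1,0,0],[1,0,0],[1,0,0]]' --rotation '[[0,0,0],[0,0,0],[0,0,0],[0,0,0],[0,0,0]]' --grip '[85,85,85,85,85]'

```text
time: 20.18
eef_pos: [0.4867, 0.1378, 0.179]
tcp_rot: [0.707, 0.707, 0.0, 0.0]
contact_force: [1.2, -0.6, -0.6]
opening: 0.994
```

Request:
send_rows --translation '[[1,0,0],[1,0,0],[0.5,0,0],[0,0,0],[0,0,0]]' --rotation '[[0,0,0],[0,0,0],[0,0,0],[0,0,0],[0,0,0]]' --grip '[85,85,85,85,85]'

```text
time: 20.8
eef_pos: [0.4866, 0.2111, 0.178]
tcp_rot: [0.707, 0.707, -0.0, 0.0]
contact_force: [0.2, -0.2, 0.4]
opening: 0.997
```

```bash
python3 - <<'E'
from h import *
from plant import eyes,ctrl
T,S=eyes.read_camera("top"),eyes.read_camera("side")
print(ctrl.get_state()["time"])
a=S["image"][130:280,300:500];b=T["image"][190:340,270:470]
cv2.imwrite("pics/g5.png",cv2.resize(np.hstack([a,b]),(800,300),interpolation=2))
h=cv2.cvtColor(S["image"],cv2.COLOR_BGR2HSV)[170:280,340:440]
b=big(h[...,1]>150)+[340,170];print("brass side",b.min(0),b.max(0))
for v in range(195,240,4):
    r=b[b[:,1]==v][:,0];print(v,r.min(),r.max())
t=np.linspace(0,6.283,400)
for n,r,z in(("hubtop",.02,.080),("capfl",.032,.054),("capfl0",.032,.048),("bellfl",.046,.014)):
    P=proj(S,np.c_[.4862+r*np.cos(t),-.0375+r*np.sin(t),0*t+z]);print(n,P.min(0),P.max(0))
E
```

```text
20.9
brass side [362. 196.] [411. 245.]Traceback (most recent call last):
  File "<stdin>", line 10, in <module>
    return umr_minimum(a, axis, None, out, keepdims, initial, where)
ValueError: zero-size array to reduction operation minimum which has no identity
```

View pics/g5.png

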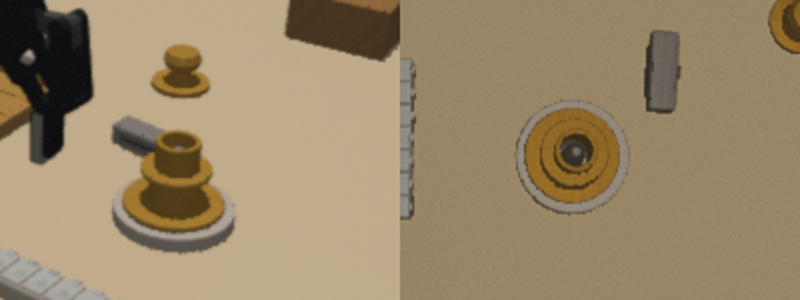

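The cap sits on the bell, flange level near v≈215 in the side view, and concentric from above at (356,266). I'll run one numeric height check, then sign off.

```bash
python3 - <<'E'
from h import *
from plant import eyes,ticket
S=eyes.read_camera("side")
h=cv2.cvtColor(S["image"],cv2.COLOR_BGR2HSV)[170:280,340:440]
b=big(h[...,1]>150)+[340,170];print("side mask",b.min(0),b.max(0))
print([(v,b[b[:,1]==v][:,0].min(),b[b[:,1]==v][:,0].max()) for v in range(198,236,3)])
t=np.linspace(0,6.283,400)
for n,r,z in(("hubtop",.02,.080),("capfl",.032,.054),("capfl0",.032,.048),("bellfl",.046,.014)):
    P=proj(S,np.c_[.4862+r*np.cos(t),-.0375+r*np.sin(t),0*t+z]);print(n,P.min(0),P.max(0),"v at widest",P[P[:,0].argmin(),1],P[P[:,0].argmax(),1])
E
```

```text
side mask [362. 196.] [411. 245.]
[(198, np.float64(379.0), np.float64(397.0)), (201, np.float64(378.0), np.float64(399.0)), (204, np.float64(378.0), np.float64(399.0)), (207, np.float64(374.0), np.float64(399.0)), (210, np.float64(372.0), np.float64(402.0)), (213, np.float64(371.0), np.float64(404.0)), (216, np.float64(372.0), np.float64(405.0)), (219, np.float64(371.0), np.float64(403.0)), (222, np.float64(366.0), np.float64(403.0)), (225, np.float64(363.0), np.float64(407.0)), (228, np.float64(362.0), np.float64(409.0)), (231, np.float64(362.0), np.float64(411.0)), (234, np.float64(363.0), np.float64(411.0))]
hubtop [377.86239251 194.18682682] [401.09926721 205.63371815] v at widest 199.18761549268964 200.66576659120804
capfl [370.00189059 203.63868145] [406.65637434 222.38634352] v at widest 211.90112498763224 214.14356930129338
capfl0 [369.79578912 206.52848087] [406.32939801 225.36993605] v at widest 214.83663679238128 217.08327438096987
bellfl [360.83726279 218.58819827] [412.41291356 246.41775333] v at widest 230.95410804276403 234.21822481535781
```

```bash
python3 -c "
from plant import ticket;print(ticket.sign_off())"
```

```text
the job is handed in; nothing more can be done
None
```

The chime is back together and handed in at about 21 s of robot time. The bell is seated flange down on the base, with the end cap flange down on top of it. I did not touch the knob or the green look-alike.

- **Centring:** in the top view the bell measured within 1 mm of the base centre. The cap looked concentric by eye; I did not measure its centre from above.
- **Height:** the side outline matches a fully seated stack to within 1–2 pixels (1 pixel is about 1.3 mm). The hub top sits at row 196 against 194 predicted, and the bell flange bottom at 245 against 246.
- **Forces:** readings between moves stayed under 7 N.
- **Disagreement:** before the move, the two-view heights were about 35 mm for the bell (34 stated) and 30 mm for the cap (32 stated). The spigot tip came out at 80 mm against 72 stated, because a grey object behind it blurred its edge in the side view. I used the stated 72 mm for clearance.

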